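Lay the notched scraper blade over the holder's pin

ROBOT

A 6-joint arm with a two-finger parallel gripper is mounted at the origin on the work surface. World frame = base frame: x ahead of the robot, y to its left, z up, the work surface at z = 0. Lengths are in m, angles in rad, forces in N, time in s.
With the tool pointing down it reaches from about 0.35 to 0.725 m from the base axis. Payload 6 kg.
Tool frame: the origin (TCP) lies at the very end of the fingers, on their centre line; the grasp point (between the pads) lies 19 mm behind it (robot.grip_depth is the distance from the TCP to the grasp point, in m); z points along the fingers, y is the line along which they close (so a half turn about z gives the same grasp; the last joint's range is limited). The gripper opens to 85 mm and grips with 20 to 120 N. Pads are 22 mm wide; open, the fingers measure 114 mm over their backs; the gripper's body (76 mm by 85 mm) begins 54 mm behind the grasp point. The pads swing forward as they close: fully open they stand 13 mm farther back than shut.
Start: joints at [1.647, 0.04, 0.085, 0, -1.615, -0.334], TCP at [0.153, 0.58, 0.231] pointing down, gripper open.
Joint ranges: [-2.56, 2.56], [-1.29, 2.01], [-1.08, 1.49], [-3.29, 1.98], [-2.81, -0.18], [-2.99, 2.99]. Speed limits (rad/s): [2.57, 2.57, 3.01, 3.14, 3.14, 3.14].

INTERFACE

Orientations are given as a rotation vector (axis times angle).
In Python, from bench import robot, vision gives the robot as it stands. The module is installed in compiled form; this text tells all that it offers.
- The arm moves only by the shell command python3 -m jog 'ROWS' [OPENING]. ROWS is JSON, one flat list of numbers, 6 for each row, row after row: the shift along the tool's x, y, z in cm, then the turn, a rotation vector about the tool's x, y, z in rad. A call has 1 to 20 rows; each row is the pose to reach, as a shift and turn from the pose commanded when the call began, along the tool's axes at that moment; what a row does not reach only later rows make up. A row lasts 1/12 s, in which the tool goes at most 41.7 mm and 7.16 degrees, less where a joint would pass 70% of its speed; a pose out of reach is approached as far as the arm can. A call with a gripper value outside its range is refused whole. OPENING is the closure, from -1 (fully open) to 1 (shut), set as the call begins (- or left out, the last holds). The fingers move at their own pace and stop on an object; the grip force is fixed at half the most. Time passes only in rows, so rows that repeat a pose let the fingers close. It gives the time, the measured TCP pose, the force, the opening and the grip force at its end, in the units of the state.
- robot.sense(): the state, without advancing time (a new reading comes with each control period).
- vision.capture(name): name is "side" or "top" or "wrist"; returns a dict with "pixels" (480x640x3 uint8, blue, green, red), "intrinsics" (3x3 intrinsics, pixels), "rvec" (rotation vector, rad) and "tvec" (3), from world to camera coordinates, as OpenCV has them; the wrist camera has in their place "mount" (4x4, takes a point from camera to tool coordinates, whose origin is the TCP and whose axes are the flange's). Camera axes: x right, y down, z forward; pixel columns grow to the right and rows downward; lengths in m; the calibration is good to about 2 mm. A picture is of the moment at which its call begins: read the wrist's pose just before it. There is no depth.
- robot.finish_job(): hands the job in; it is judged then, once.
The state is a dict: "t": time; "joint_pos": joint angles; "joint_vel": joint speeds; "joint_torque": joint torques, N m; "tool_pos": TCP position; "eef_rot": TCP orientation; "contact_force": force on the tool from outside, world axes, zero at the start; "moment": the same for the moment, N m; "gripper_width": finger opening in m; "grasp_force": force on a finger pad.
Only numpy, scipy, OpenCV 4.12 (cv2) and the standard library are available. Lean on these libraries where they do the work, as an engineer would, in place of code of your own. Each camera call takes 0.05 s, during which the arm holds its last target. There are 200 camera calls.

TASK

Take the scraper blade that has the notch and lay it into the aluminium holder between the corner fences, with its notch dropped over the locating pin, so that it lies flat on the bed; then let go. Leave the plain blade lying on its cork block.

Things in the scene. Friction and masses are not known exactly. Their poses are not given: they have to be found in the camera images.
- blade: Steel plate 150 mm long (own x), 56 wide (y), 6 thick, 0.2-0.4 kg. Origin: centre of the underside of that outline, z up. An open notch in its -y long edge spans x 29 to 43 mm, y -28 to -8 mm. Starts flat along a fixed cork block 100 long, 36 wide, 28 high; its long edges overhang the cork by 10 mm, so fingers reach below them.
- plain_blade: A second steel blade, 150 x 56 x 6 mm, without any notch, on another equal cork block; not wanted, stays where it is. Which block carries which blade varies. Origin: centre of its underside, x along its length.
- holder: Aluminium holder fixed to the table. Origin: centre of its underside at table height; x along its length, z up. Four fences, at x = 53 to 71 and -53 to -71 mm on both sides, rise 51 mm above the table, inner faces at y = +30 and -30 mm. The blade goes in with its own x and y along the holder's x and y.
- bed (a point): Centre of the holder's bed top, 35 mm above the table, axes as the holder's. The bed is a bar 180 mm long (x) and 44 wide (y); between the fences (x -53 to 53) the blade's edges overhang it, with free finger room down to the table.
- pin_slot (a point): Middle of the pin's lengthwise slot in the bed top (holder x 36, y -15 mm). One upright steel pin, 10 mm diameter, 8 high, 1.5 chamfer, is clamped within 15 mm of here along x; where is NOT measured: see or feel for it. Notch centred on the pin, the blade's origin is 36 mm on the pin's -x side. Off the pin, its underside stops on the pin's top, 8 mm above the bed.
There are look-alikes about, which are no part of the job. Leave any purple look-alike of the holder alone.

How it is judged:
On the way:
1. the notched blade is lifted clear off its cork block (height (world z) of blade above 0.05 m), for 0.1 s.
At the end, for the whole second after the job is handed in: The notched blade rests flat on the bed (underside within 2 mm of bed height, tilt under 0.03 rad), within 4 mm of the holder's centre line, 0.06 rad of its direction and 20 mm of its middle: possible only with the notch over the pin. The plain blade is within 15 mm of its start (z of blade in the frame of holder between 0.033 and 0.037 m and angle between blade's own z axis and vertical below 0.03 rad and y of blade in the frame of holder between -0.004 and 0.004 m and x of blade in the frame of holder between -0.02 and 0.02 m and angle between the x axis of blade and the x axis of holder, either way round below 0.06 rad and linear speed of blade below 0.01 m/s and distance of plain_blade from where it was at the start of the episode below 0.015 m); the robot touches nothing.
It fails at once if the plain blade is moved off its place (distance of plain_blade from where it was at the start of the episode above 0.03 m).
It also fails if it takes over 48 s, if anything falls off the work surface, if the arm or the gripper's body presses on something with over 40 N, if the wrist force passes 120 N, or if a joint passes its speed limit or range.

## Working session

There is one attempt and no reset: what is moved stays moved. The work goes in short steps, Python scripts to look and compute and a shell command to move; the robot and the scene stay as the last step left them, time stands still between calls to the robot, and variables do not carry over. Pictures are saved under pics/ and viewed, at most 10 in all, crops included, and the job is handed in when it is done.

```bash
mkdir -p pics; python3 - <<'E'
from bench import robot, vision
import cv2, numpy as np
s=robot.sense();print({k:np.round(v,3) for k,v in s.items()})
for n in("top","side"):
    c=vision.capture(n);cv2.imwrite(f"pics/{n}0.png",c["pixels"]);print(n,c["intrinsics"],c["rvec"],c["tvec"])
    np.savez(f"{n}.npz",K=c["intrinsics"],r=c["rvec"],t=c["tvec"])
E
```

```text
{'t': np.float64(0.0), 'joint_pos': array([ 1.647,  0.041,  0.084, -0.   , -1.615, -0.334]), 'joint_vel': array([-0.001,  0.   ,  0.001, -0.   , -0.   , -0.   ]), 'joint_torque': array([-1.0000e-03, -3.6821e+01,  3.4741e+01,  6.9320e+00, -6.0000e-03,
        0.0000e+00]), 'tool_pos': array([0.153, 0.58 , 0.23 ]), 'eef_rot': array([ 3.114, -0.404, -0.   ]), 'contact_force': array([ 0.712,  0.474, -0.477]), 'moment': array([ 0.037, -0.055, -0.012]), 'grasp_force': np.float64(0.0), 'gripper_width': np.float64(0.086)}
top [[472.66986716   0.         318.79362132]
 [  0.         472.66986716 242.14695888]
 [  0.           0.           1.        ]] [ 2.1548427  -2.14678357  0.21529443] [-0.0600453   0.47537929  0.88996463]
side [[516.818726     0.         330.07160355]
 [  0.         516.818726   230.33880795]
 [  0.           0.           1.        ]] [ 2.28258486 -0.8738417   0.35458745] [-0.36363899  0.26608473  0.97032522]
```

View pics/top0.png

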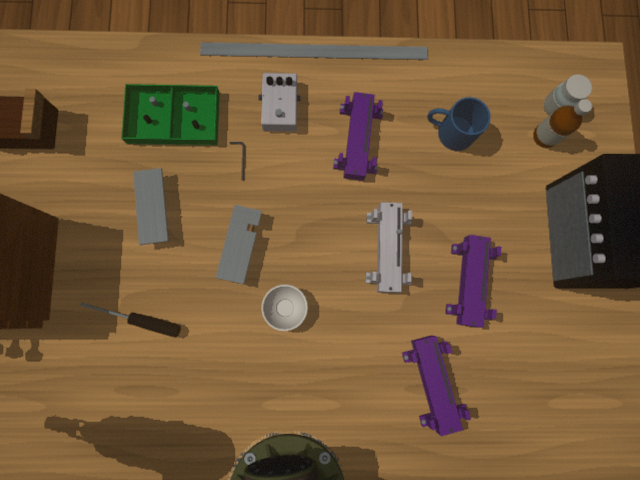

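View pics/side0.png

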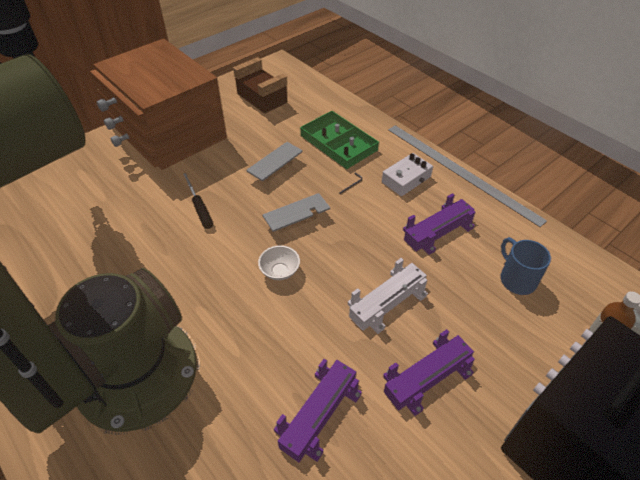

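Top view: the notched blade is at about (240,245) with its notch near (251,229). The plain blade is at (151,206), and the aluminium holder at (391,247). I'll enlarge these.

```bash
python3 - <<'E'
import cv2, numpy as np
a=cv2.imread("pics/top0.png")
A=cv2.resize(a[195:295,205:275],None,fx=5.5,fy=5.5,interpolation=cv2.INTER_CUBIC)
B=cv2.resize(a[195:300,358:420],None,fx=5.5,fy=5.5,interpolation=cv2.INTER_CUBIC)
h=max(A.shape[0],B.shape[0]);o=np.zeros((h,A.shape[1]+B.shape[1]+10,3),np.uint8)
o[:A.shape[0],:A.shape[1]]=A;o[:B.shape[0],-B.shape[1]:]=B;cv2.imwrite("pics/crop1.png",o);print(o.shape,A.shape)
E
cat > h.py <<'E'
import cv2, numpy as np
from scipy.spatial.transform import Rotation as R
def ray(K,Rm,t,uv,z):  # camera: world->cam Rm,t
    d=Rm.T@np.linalg.solve(K,[uv[0],uv[1],1.]); o=-Rm.T@t
    return o+d*(z-o[2])/d[2]
def fixed(n):
    f=np.load(f"{n}.npz"); return f["K"],cv2.Rodrigues(f["r"])[0],f["t"].ravel()
def wrist(c,s):
    T=np.eye(4);T[:3,:3]=R.from_rotvec(s["eef_rot"]).as_matrix();T[:3,3]=s["tool_pos"]
    W=np.linalg.inv(T@c["mount"]); return c["intrinsics"],W[:3,:3],W[:3,3]
E
```

```text
(578, 736, 3) (550, 385, 3)
```

View pics/crop1.png

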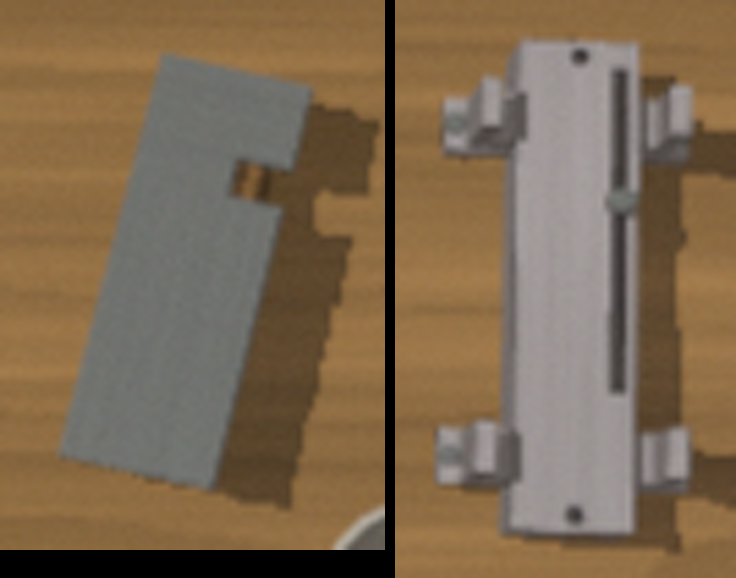

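```bash
python3 - <<'E'
from h import *
from bench import robot
c=fixed("top")
def P(u,v,x0,ox,z): return ray(*c,((u+.5-x0)/5.5-.5+ox,(v+.5)/5.5-.5+195),z)
b=[P(u,v,0,205,.034) for u,v in((162,54),(312,88),(213,489),(60,457))]
for p in b: print(p.round(4))
m=np.mean(b,0);d=(b[0]+b[1]-b[2]-b[3])/2;print("blade",m,np.linalg.norm(d),np.linalg.norm(b[0]-b[1]),"yaw",np.arctan2(d[1],d[0]))
s1,s2=P(580,56,395,358,.035),P(574,515,395,358,.035)
e=[P(u,v,395,358,.035) for u,v in((521,42),(638,43),(634,535),(503,535))]
pin=P(622,203,395,358,.043)
d=s1-s2;y=np.arctan2(d[1],d[0]);h=(s1+s2)/2;print("holder",h,np.linalg.norm(d),y,"corners mean",np.mean(e,0),[np.linalg.norm(e[i]-e[i-1]).round(4) for i in range(4)])
Rz=R.from_euler('z',y).as_matrix();print("pin",pin,Rz.T@(pin-h), "corners",[(Rz.T@(q-h)).round(4) for q in e])
s=robot.sense();Rt=R.from_rotvec(s["eef_rot"]).as_matrix();print(Rt.round(3))
g=[P(u,v,395,358,0) for u,v in((450,125),)];
E
```

```text
[0.5519 0.1108 0.034 ]
[0.5397 0.0563 0.034 ]
[0.3942 0.0882 0.034 ]
[0.4053 0.1422 0.034 ]
blade [0.47280797 0.09939495 0.034     ] 0.14941270979018528 0.055834754326041625 yaw -0.21319367554488408
holder [ 0.46992416 -0.20146198  0.035     ] 0.16808444917833507 -0.0372459391824118 corners mean [ 0.46891875 -0.20038151  0.035     ] [np.float64(0.1805), np.float64(0.0432), np.float64(0.1802), np.float64(0.0469)]
pin [ 0.49761451 -0.21694258  0.043     ] [ 0.0282476  -0.01443875  0.008     ] corners [array([0.0883, 0.0218, 0.    ]), array([ 0.09  , -0.0214,  0.    ]), array([-0.0903, -0.0216,  0.    ]), array([-0.0922,  0.0253,  0.    ])]
[[ 0.967 -0.255 -0.   ]
 [-0.255 -0.967 -0.002]
 [ 0.     0.002 -1.   ]]
```

```bash
python3 -m jog '[10.7,22,-4,0,0,0, 10.7,22,-4,0,0,0, 10.7,22,-4,0,0,0, 10.7,22,-4,0,0,0, 10.7,22,-4,0,0,0, 10.7,22,-4,0,0,0, 10.7,22,-4,0,0,0, 43.2,38.4,3,0,0,-0.045, 43.2,38.4,3,0,0,-0.045, 43.2,38.4,3,0,0,-0.045, 43.2,38.4,3,0,0,-0.045, 43.2,38.4,3,0,0,-0.045, 43.2,38.4,3,0,0,-0.045, 43.2,38.4,3,0,0,-0.045, 43.2,38.4,3,0,0,-0.045, 43.2,38.4,3,0,0,-0.045, 43.2,38.4,3,0,0,-0.045, 43.2,38.4,3,0,0,-0.045, 43.2,38.4,3,0,0,-0.045, 43.2,38.4,3,0,0,-0.045]' -1
python3 - <<'E'
from h import *
from bench import robot,vision
s=robot.sense();c=vision.capture("wrist");cv2.imwrite("pics/w1.png",c["pixels"])
w=wrist(c,s);np.savez("w1.npz",K=w[0],R=w[1],t=w[2]);print(s["t"],s["tool_pos"],R.from_rotvec(s["eef_rot"]).as_matrix().round(3),s["contact_force"],s["joint_pos"].round(2))
E
```

```text
t: 1.77
tool_pos: [0.4724, 0.0995, 0.2018]
eef_rot: [-3.124, 0.332, -0.001]
contact_force: [-0.9, 1.0, -0.7]
gripper_width: 0.0852
grasp_force: 0.0
1.7667 [0.47241795 0.09950514 0.20175646] [[ 0.978 -0.21   0.001]
 [-0.21  -0.978  0.   ]
 [ 0.001 -0.001 -1.   ]] [-0.93369066  0.98289219 -0.66658875] [ 0.63 -0.28 -0.26  0.   -1.59  0.73]
```

View pics/w1.png

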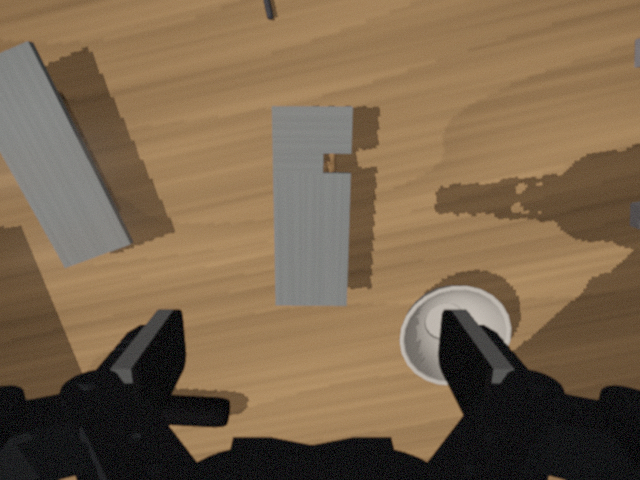

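The notched blade is centred ahead of the fingers, with corners (272,107), (353,107), (347,305) and (275,305). The notch is on the right at (338,163).

```bash
python3 - <<'E'
from h import *
f=np.load("w1.npz");c=(f["K"],f["R"],f["t"])
b=[ray(*c,p,.034) for p in((272,107),(353,107),(347.5,305),(275,305))]
d=(b[0]+b[1]-b[2]-b[3])/2;m=np.mean(b,0);print(m,np.linalg.norm(d),np.linalg.norm(b[0]-b[1]),np.linalg.norm(b[2]-b[3]),np.arctan2(d[1],d[0]),(b[0]-b[1]).round(4))
n=ray(*c,(323,163),.034);y=np.arctan2(d[1],d[0]);print(R.from_euler('z',-y).apply(n-m))
E
```

```text
[0.4738633  0.09978652 0.034     ] 0.1489428093268137 0.05594473054060844 0.05704606922311307 -0.21802661650811359 [0.0118 0.0547 0.    ]
[ 0.03621804 -0.00776445  0.        ]
```

```bash
python3 -m jog '[0.1,0,4,0,0,0, 0.1,0,8,0,0,0, 0.1,0,12,0,0,0, 0.1,0,15,0,0,0, 0.1,0,17,0,0,0, 0.1,0,18.2,0,0,0, 0.1,0,19.2,0,0,0, 0.1,0,19.2,0,0,0, 0.1,0,19.2,0,0,0]' -1
python3 -m jog '[0,0,0,0,0,0, 0,0,0,0,0,0, 0,0,0,0,0,0, 0,0,0,0,0,0, 0,0,0,0,0,0, 0,0,0,0,0,0, 0,0,0,0,0,0, 0,0,0,0,0,0, 0,0,0,0,0,0, 0,0,0,0,0,0]' 1
```

```text
t: 2.57
tool_pos: [0.4743, 0.0991, 0.0105]
eef_rot: [-3.124, 0.332, -0.002]
contact_force: [1.0, 0.2, 0.2]
gripper_width: 0.0853
grasp_force: 0.0
t: 3.4
tool_pos: [0.4747, 0.099, 0.0111]
eef_rot: [-3.123, 0.333, -0.004]
contact_force: [-2.6, 1.2, 5.9]
gripper_width: 0.0548
grasp_force: 62.9
```

```bash
python3 -m jog '[0,0,-1,0,0,0, 0,0,-3,0,0,0, 0,0,-6,0,0,0, 0,0,-10,0,0,0, 0,0,-14,0,0,0, -0.2,2,-17,0,0,-0.01, -0.5,5,-19,0,0,-0.03, -0.8,8.5,-19,0,0,-0.05, -1.2,12,-19,0,0,-0.07, -1.5,15.5,-19,0,0,-0.09, -1.9,19,-19,0,0,-0.11, -2.2,22.5,-19,0,0,-0.13, -2.5,26,-19,0,0,-0.15, -2.8,29,-19,0,0,-0.165, -3,30.5,-19,0,0,-0.175, -3,31.2,-19,0,0,-0.175, -3,31.2,-19,0,0,-0.175, -3,31.2,-19,0,0,-0.175]' 1
python3 - <<'E'
from h import *
from bench import robot,vision
s=robot.sense();c=vision.capture("wrist");cv2.imwrite("pics/w2.png",c["pixels"])
w=wrist(c,s);np.savez("w2.npz",K=w[0],R=w[1],t=w[2],tp=s["tool_pos"],er=s["eef_rot"]);print(s["t"],s["tool_pos"],R.from_rotvec(s["eef_rot"]).as_matrix().round(3),s["contact_force"])
E
```

```text
t: 4.9
tool_pos: [0.3784, -0.1999, 0.1993]
eef_rot: [-3.141, 0.061, 0.0]
contact_force: [-0.0, 0.0, -2.8]
gripper_width: 0.0542
grasp_force: 63.9
4.9 [ 0.37843506 -0.19992739  0.19926975] [[ 0.999 -0.039 -0.   ]
 [-0.039 -0.999  0.   ]
 [-0.    -0.    -1.   ]] [-0.00595514  0.017708   -2.75732356]
```

View pics/w2.png

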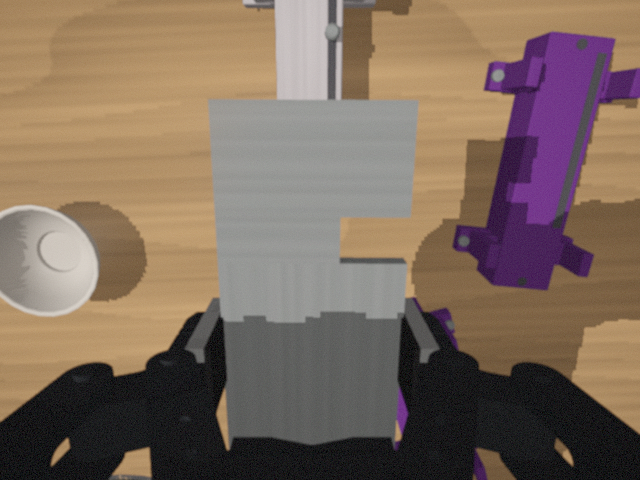

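The pin is visible at (332,32), and the bed edges lie at columns 276 and 343. The held blade's front corners are (209,100) and (417,100); its notch runs from rows 217 to 258 with its inner edge at column 340.

```bash
python3 - <<'E'
from h import *
f=np.load("w2.npz");c=(f["K"],f["R"],f["t"]);Rt=R.from_rotvec(f["er"]).as_matrix()
pin=ray(*c,(332,32),.043);print("pin",pin)
for r in((278,95),(276,15),(343,95),(343,15)): print("bed edge",ray(*c,r,.035).round(4))
for dz in(.022,.025,.028,.031):
    z=f["tp"][2]+dz
    q=[Rt.T@(ray(*c,p,z)-f["tp"]) for p in((209,100),(417,100),(412,217),(340.5,217),(340,258),(405,259))]
    print(dz,"w",np.linalg.norm(q[0]-q[1]),[v[:2].round(4) for v in q])
E
```

```text
pin [ 0.49899786 -0.2169373   0.043     ]
bed edge [ 0.4628 -0.1797  0.035 ]
bed edge [ 0.5118 -0.1815  0.035 ]
bed edge [ 0.461  -0.2238  0.035 ]
bed edge [ 0.5101 -0.2247  0.035 ]
0.022 w 0.0555005142748907 [array([ 0.0745, -0.028 ]), array([0.0744, 0.0275]), array([0.0424, 0.0282]), array([0.0424, 0.0076]), array([0.03  , 0.0077]), array([0.0297, 0.0269])]
0.025 w 0.05411702465744359 [array([ 0.0744, -0.0274]), array([0.0743, 0.0268]), array([0.0431, 0.0275]), array([0.0431, 0.0074]), array([0.031 , 0.0075]), array([0.0307, 0.0263])]
0.028 w 0.052733535039996456 [array([ 0.0743, -0.0267]), array([0.0742, 0.0261]), array([0.0438, 0.0267]), array([0.0438, 0.0072]), array([0.032 , 0.0073]), array([0.0317, 0.0256])]
0.031 w 0.05135004542254932 [array([ 0.0742, -0.026 ]), array([0.0741, 0.0254]), array([0.0445, 0.026 ]), array([0.0445, 0.007 ]), array([0.033 , 0.0071]), array([0.0327, 0.0249])]
```

```bash
python3 -m jog '[3,-0.1,1,0,0,0, 6,-0.15,4,0,0,0, 8,-0.18,8,0,0,0, 8.4,-0.18,11,0,0,0, 8.4,-0.18,13.5,0,0,0, 8.4,-0.18,15,0,0,0, 8.4,-0.18,15.5,0,0,0, 8.4,-0.18,15.5,0,0,0, 8.4,-0.18,15.5,0,0,0, 8.4,-0.18,15.5,0,0,0]' 1
python3 - <<'E'
from h import *
from bench import robot,vision
s=robot.sense();c=vision.capture("wrist");
w=wrist(c,s);np.savez("w3.npz",K=w[0],R=w[1],t=w[2],tp=s["tool_pos"],er=s["eef_rot"]);print(s["tool_pos"],R.from_rotvec(s["eef_rot"]).as_matrix().round(3),s["contact_force"])
cv2.imwrite("pics/w3.png",cv2.resize(c["pixels"][60:340,160:500],None,fx=2,fy=2,interpolation=cv2.INTER_CUBIC))
E
```

```text
t: 5.78
tool_pos: [0.4638, -0.2013, 0.0463]
eef_rot: [3.14, -0.058, 0.005]
contact_force: [-0.9, 0.1, -0.7]
gripper_width: 0.0543
grasp_force: 63.9
[ 0.46376939 -0.20134344  0.0463122 ] [[ 0.999 -0.037  0.003]
 [-0.037 -0.999 -0.001]
 [ 0.003  0.001 -1.   ]] [-0.86344255  0.06986955 -0.722444  ]
```

View pics/w3.png

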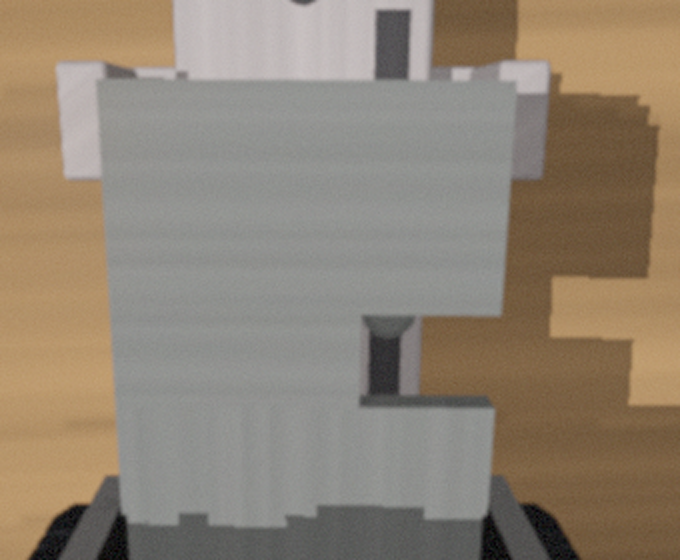

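The pin shows through the notch at crop (388,320), its near edge at row 338. The notch's far and near edges are at rows 316 and 397.

```bash
python3 - <<'E'
from h import *
f=np.load("w3.npz");c=(f["K"],f["R"],f["t"]);Rt=R.from_rotvec(f["er"]).as_matrix();tp=f["tp"]
print("cam",-f["R"].T@f["t"])
U=lambda u,v:(u/2+160-.25,v/2+60-.25)
T=lambda p:(Rt.T@(p-tp)).round(4)
top=tp[2]+.0229
for n,p,z in(("notch far",(362,316),top),("notch near",(360,397),top),("front L",(97,80),top),("front R",(517,82),top),("pin near edge",(388,338),.0415),("pin near edge",(388,338),.043),("pin near edge",(388,338),.035),("pin R",(414,320),.0415),("fence L inner far",(135,79),.051),("fence R inner",(478,79),.051)):
  q=ray(*c,U(*p),z);print(n,z,q.round(4),T(q))
print("pin w1 est in tool",T(np.array([.4983,-.2169,.043])))
E
```

```text
cam [ 0.53397103 -0.20314328  0.1888945 ]
notch far 0.06921219673595784 [ 0.5058 -0.2105  0.0692] [ 0.0424  0.0076 -0.0228]
notch near 0.06921219673595784 [ 0.4936 -0.21    0.0692] [ 0.0302  0.0076 -0.0228]
front L 0.06921219673595784 [ 0.5392 -0.176   0.0692] [ 0.0745 -0.0281 -0.0227]
front R 0.06921219673595784 [ 0.5368 -0.2317  0.0692] [ 0.0742  0.0277 -0.0227]
pin near edge 0.0415 [ 0.495  -0.2168  0.0415] [0.0318 0.0143 0.0049]
pin near edge 0.043 [ 0.4954 -0.2166  0.043 ] [0.0322 0.0141 0.0034]
pin near edge 0.035 [ 0.4933 -0.2174  0.035 ] [0.0301 0.0149 0.0114]
pin R 0.0415 [ 0.4982 -0.2214  0.0415] [0.0351 0.0188 0.0049]
fence L inner far 0.051 [ 0.5399 -0.1777  0.051 ] [ 0.0752 -0.0264 -0.0045]
fence R inner 0.051 [ 0.5379 -0.2301  0.051 ] [ 0.0752  0.026  -0.0044]
pin w1 est in tool [0.0351 0.0143 0.0034]
```

```bash
python3 -m jog '[-0.05,-0.03,0.5,0,0,0, -0.05,-0.03,1,0,0,0, -0.05,-0.03,1.4,0,0,0, -0.05,-0.03,1.7,0,0,0, -0.05,-0.03,2,0,0,0, -0.05,-0.03,2.2,0,0,0, -0.05,-0.03,2.4,0,0,0, -0.05,-0.03,2.4,0,0,0, -0.05,-0.03,2.4,0,0,0]' 1
```

```text
t: 6.58
tool_pos: [0.4626, -0.2013, 0.0206]
eef_rot: [3.141, -0.059, 0.002]
contact_force: [2.8, -1.1, -1.8]
gripper_width: 0.0545
grasp_force: 63.9
```

```bash
python3 -m jog '[0,0,0.08,0,0,0, 0,0,0.16,0,0,0, 0,0,0.22,0,0,0, 0,0,0.26,0,0,0, 0,0,0.26,0,0,0, 0,0,0.26,0,0,0]' 1
```

```text
t: 7.08
tool_pos: [0.4627, -0.2013, 0.0183]
eef_rot: [3.141, -0.059, 0.002]
contact_force: [4.9, 0.3, 1.1]
gripper_width: 0.0547
grasp_force: 64.2
```

```bash
python3 -m jog '[0,0,0.05,0,0,0, 0,0,0.1,0,0,0, 0,0,0.1,0,0,0]' 1; python3 -m jog '[0,0,0,0,0,0, 0,0,0,0,0,0, 0,0,0,0,0,0, 0,0,0,0,0,0, 0,0,0,0,0,0, 0,0,0,0,0,0, 0,0,0,0,0,0]' -1
```

```text
t: 7.33
tool_pos: [0.4627, -0.2013, 0.0181]
eef_rot: [3.14, -0.059, 0.002]
contact_force: [2.6, 0.8, 7.2]
gripper_width: 0.054
grasp_force: 64.7
t: 7.92
tool_pos: [0.4618, -0.2012, 0.0166]
eef_rot: [3.141, -0.06, -0.001]
contact_force: [-0.2, 0.1, -0.1]
gripper_width: 0.0854
grasp_force: 0.0
```

Contact was felt at bed height and the gripper is now open. Next I retreat and check.

```bash
python3 -m jog '[0,0,-1,0,0,0, 0,0,-3,0,0,0, 0,0,-6,0,0,0, 0,0,-10,0,0,0, 0,0,-14,0,0,0, -2,0,-17,0,0,0, -4,0,-18,0,0,0, -4,0,-18,0,0,0, -4,0,-18,0,0,0, -4,0,-18,0,0,0]' -1
python3 - <<'E'
from h import *
from bench import robot,vision
s=robot.sense();c=vision.capture("wrist")
w=wrist(c,s);np.savez("w4.npz",K=w[0],R=w[1],t=w[2])
a=vision.capture("side")["pixels"][230:350,320:460];a=cv2.resize(a,None,fx=3,fy=3,interpolation=cv2.INTER_CUBIC)
b=cv2.resize(c["pixels"][40:320,210:420],None,fx=1.7,fy=1.7,interpolation=cv2.INTER_CUBIC)
o=np.zeros((max(a.shape[0],b.shape[0]),a.shape[1]+b.shape[1],3),np.uint8);o[:a.shape[0],:a.shape[1]]=a;o[:b.shape[0],a.shape[1]:]=b
cv2.imwrite("pics/chk.png",o);print(o.shape,a.shape)
E
```

```text
t: 8.75
tool_pos: [0.422, -0.1995, 0.1965]
eef_rot: [-3.141, 0.059, 0.0]
contact_force: [-0.2, 0.0, -0.3]
gripper_width: 0.0849
grasp_force: 0.0
(476, 777, 3) (360, 420, 3)
```

View pics/chk.png

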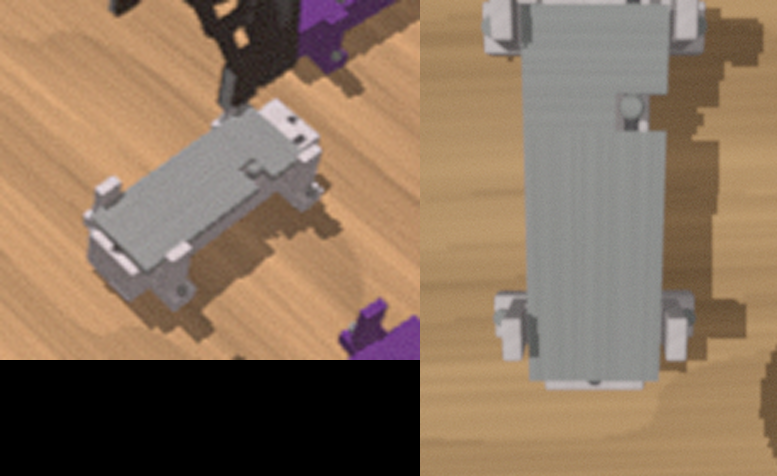

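The blade lies flat between all four fences, with the pin inside the notch at crop (631,107). The gripper is clear, so I'm handing it in.

```bash
python3 -c "
from bench import robot
print(robot.finish_job())"
```

```text
the job is handed in; nothing more can be done
None
```

The notched blade lies flat in the aluminium holder with its notch over the pin, released and handed in at about 9 s. I never went near the plain blade, but the hand-in reported no verdict.

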